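# Kit the meter parts into their foam cut-outs

## Task

Lay each of the four loose meter parts - the red expiry flag, the brass coin rejector plate, the steel balance wheel and the cast iron pedestal cap - in the foam insert of the kit tray that is cut to its outline, lying flat on the floor of the cut-out with its right side up. Set the heavy cap down gently, without letting it fall, and leave the walnut stand with the dial faces where it is.

Things in the scene. Friction and masses are not known exactly. Their poses are not given: they have to be found in the camera images.
- flag_mid (a point): red plastic expiry flag, 30 g, lying flat: at +x a blade 42 mm (x) by 50 mm, 4 mm thick; a 12 mm wide stem; at -x a round pivot eye, 20 mm across, 8 mm high; 88 mm long in all. Along its middle stands a rib 10 mm wide (y), 46 mm long (x), top 18 mm above the underside: grip that. Point: middle of the length, 9 mm above the underside; x from eye to blade, z up
- plate_mid (a point): brass coin rejector plate, 110 g, lying with its flanges up: a channel 78 mm long (x), 46 mm wide (y), with dark coin slots in its 3 mm floor and a flange 16 mm high (from the underside) along each long side; grip across the outside of the flanges. Point: its centre, 8 mm above the underside; z up
- wheel_mid (a point): steel balance wheel, 60 g, lying flat: rim 52 mm across (54 over its screws) and 8 mm high, three spokes no higher than the rim, and a round hub 14 mm across that stands up to 24 mm above the underside: grip the hub. Point: on its axis, 12 mm above the underside; z up the axis
- cap_mid (a point): cast iron meter pedestal cap, dark, 0.8 kg, standing upright: round flange 86 mm across and 12 mm high, domed shoulder up to 34 mm, then a plain round neck 48 mm across up to the top, 62 mm above the underside: grip the neck. Point: on its axis, 31 mm above the underside; z up the axis
- nest_flag: foam insert 120 x 120 x 20 mm, black over grey, fixed in the tray (four, 125 mm apart). Origin: centre of its underside, 4 mm above the shelf; cut-out floor 16 mm and top face 20 mm above the origin; x, y along its edges. Cut-out: flag outline 102 mm long: blade pocket 64 mm wide towards +x, narrower stem and eye pocket towards -x. The flag fits blade to +x, its middle over the centre, 7 mm play
- nest_plate: foam insert 120 x 120 x 20 mm, black over grey, fixed in the tray (four, 125 mm apart). Origin: centre of its underside, 4 mm above the shelf; cut-out floor 16 mm and top face 20 mm above the origin; x, y along its edges. Cut-out: rectangle 92 mm (x) by 60 mm (y), centred; the plate lies lengthwise along x, either way round, 7 mm play
- nest_wheel: foam insert 120 x 120 x 20 mm, black over grey, fixed in the tray (four, 125 mm apart). Origin: centre of its underside, 4 mm above the shelf; cut-out floor 16 mm and top face 20 mm above the origin; x, y along its edges. Cut-out: the small circle, 68 mm across, centred; 7 mm play round the wheel
- nest_cap: foam insert 120 x 120 x 20 mm, black over grey, fixed in the tray (four, 125 mm apart). Origin: centre of its underside, 4 mm above the shelf; cut-out floor 16 mm and top face 20 mm above the origin; x, y along its edges. Cut-out: the large circle, 102 mm across, centred; 8 mm play round the cap's flange
- dial_stand: walnut stand 104 x 96 mm, loose on the shelf, with three chrome dial faces on edge, 92 mm high in all; not to be moved. Origin: centre of its underside. Other clutter: a lock barrel 28 mm high and 30 mm across amid the parts, an oil bottle 105 mm high beyond them, a brush, a screwdriver; equipment up to 140 mm high along the shelf's far side and ends
Mind the look-alikes: they are no part of the job. What is shaped like the nest_wheel but turquoise is not meant. What is shaped like the part that bears flag_mid but blue is not meant.

How it is judged:
At the end, for the whole second after the job is handed in: Each part lies at rest and level (3 degrees) on the floor of its own insert's cut-out (within 2 mm), its centre within 12 mm of the insert's; flag and plate lengthwise along the insert's x within 17 degrees, the flag's blade in the blade pocket (horizontal distance between flag_mid and nest_flag below 0.012 m and z of flag_mid in the frame of nest_flag between 0.022 and 0.027 m and angle between each of flag_mid, plate_mid, wheel_mid, cap_mid's own z axis and vertical below 0.05 rad and angle between the x axis of flag_mid and the x axis of nest_flag, either way round below 0.3 rad and linear speed of each of flag, plate, wheel, cap below 0.02 m/s and horizontal distance between plate_mid and nest_plate below 0.012 m and z of plate_mid in the frame of nest_plate between 0.021 and 0.026 m and angle between the x axis of plate_mid and the x axis of nest_plate, either way round below 0.3 rad and horizontal distance between wheel_mid and nest_wheel below 0.012 m and z of wheel_mid in the frame of nest_wheel between 0.025 and 0.03 m and horizontal distance between cap_mid and nest_cap below 0.012 m and z of cap_mid in the frame of nest_cap between 0.044 and 0.049 m); the robot touches nothing.
It fails at once if the cap is let fall by some 20 mm or more (faster than 0.6 m/s with no finger on it) (linear speed of cap above 0.6 m/s and contact force between the fingers and cap below 0.1 N).
It fails at once if the dial stand is shifted by more than 15 mm (distance of dial_stand from where it was at the start of the episode above 0.015 m).
It also fails if it takes over 99 s, if anything falls off the work surface, if the arm or the gripper's body presses on something with over 40 N, if the wrist force passes 120 N, or if a joint passes its speed limit or range.

## Robot

A 7-joint arm with a two-finger parallel gripper is mounted at the origin on the work surface. World frame = base frame: x ahead of the robot, y to its left, z up, the work surface at z = 0. Lengths are in m, angles in rad, forces in N, time in s.
With the tool pointing down it reaches from about 0.35 to 0.9 m from the base axis. Payload 7.2 kg.
Tool frame: the origin (TCP) lies at the very end of the fingers, on their centre line; the grasp point (between the pads) lies tcp_to_grasp behind it (tcp_to_grasp is the distance from the TCP to the grasp point, in m); z points along the fingers, y is the line along which they close (so a half turn about z gives the same grasp; the last joint's range is limited). The gripper opens to 85 mm and grips with 20 to 120 N. Pads are 22 mm wide; open, the fingers measure 114 mm over their backs; the gripper's body (76 mm by 85 mm) begins 54 mm behind the grasp point. The pads swing forward as they close: fully open they stand 13 mm farther back than shut.
Start: joints at [1.119, 0.411, -0.013, 1.596, 0.006, 1.134, -0.082], TCP at [0.234, -0.58, 0.231] pointing down, gripper open.
Joint ranges: [-2.95, 2.95], [-0.29, 1.99], [-1.47, 1.44], [0.14, 2.54], [-1.03, 4.17], [0.13, 1.85], [-2.86, 2.86]. Speed limits (rad/s): [2.39, 2.39, 3.01, 3.01, 3.14, 3.14, 3.14].

## Interface

Orientations are given as a unit quaternion [x, y, z, w].
In Python, from plant import observe, grab_frame, hand_in, tcp_to_grasp gives the robot as it stands.
- The arm moves only by the tool servo_tool, never from a script. Its argument "deltas" is one flat list of numbers, 5 for each row, row after row: the opening, from 0 (shut) to 1 (fully open), then the shift along the world's x, y, z in cm, then the turn about the world's z in rad. In form: [claw, tx, ty, tz, turn, claw, tx, ty, tz, turn, ...]. A call has 1 to 5 rows; each row shifts and turns the commanded pose from where the row before left it; what a row does not reach is not made up. A row lasts 1/12 s, in which the tool goes at most 41.7 mm and 7.16 degrees, less where a joint would pass 70% of its speed; a pose out of reach is approached as far as the arm can. A call with a gripper value outside its range is refused whole. The fingers move at their own pace and stop on an object; "force" is the grip in N (left out, the last holds). Time passes only in rows, so rows that do not move let the fingers close. It gives the time, the measured TCP pose, the force, the opening and the grip force at its end, in the units of the state.
- observe(): the state, without advancing time (a new reading comes with each control period).
- grab_frame(name): name is "side" or "top" or "wrist"; returns a dict with "frame" (420x560x3 uint8, red, green, blue), "intrinsics" (3x3 intrinsics, pixels), "R" (3x3) and "t" (3): a world point X has camera coordinates R X + t. Camera axes: x right, y down, z forward; pixel columns grow to the right and rows downward; lengths in m; the calibration is good to about 2 mm. A picture is of the moment at which its call begins. There is no depth.
- hand_in(): hands the job in; it is judged then, once.
The state is a dict: "t": time; "joint_positions": joint angles; "dq": joint speeds; "tau": joint torques, N m; "tool_pos": TCP position; "ee_rot": TCP orientation; "force": force on the tool from outside, world axes, zero at the start; "moment": the same for the moment, N m; "grip_width": opening from 0.0 (shut) to 1.0 (fully open); "grip_force": force on a finger pad.
Only numpy, scipy, OpenCV 4.12 (cv2) and the standard library are available. Lean on these libraries where they do the work, as an engineer would, in place of code of your own. Each camera call takes 0.05 s, during which the arm holds its last target. There are 200 camera calls.

## Working session

There is one attempt and no reset: what is moved stays moved. The work goes in short steps, Python scripts to look and compute and a tool call to move; the robot and the scene stay as the last step left them, time stands still between calls to the robot, and variables do not carry over. Pictures are saved under pics/ and viewed, at most 15 in all, crops included, and the job is handed in when it is done.

Besides the shell and the picture viewer there is one more tool, called after "Call:" as name(argument=value, ...) on one line, values as JSON. servo_tool: Moves the arm, as the interface text tells. Its arguments: {"type":"object","properties":{"deltas":{"type":"array"},"force":{"type":"number"}},"required":["deltas"]}

```bash
mkdir -p pics; cat > h.py <<'E'
import numpy as np, cv2
from plant import observe, grab_frame, hand_in, tcp_to_grasp
def snap(n,fn=None):
    f=grab_frame(n)
    if fn: cv2.imwrite('pics/'+fn,cv2.cvtColor(np.array(f['frame']),cv2.COLOR_RGB2BGR))
    np.savez('/tmp/%s.npz'%n,**{k:np.array(v) for k,v in f.items()})
    return f
def load(n): return dict(np.load('/tmp/%s.npz'%n))
def cast(f,u,v,z):
    K,R,t=[np.array(f[k]) for k in('intrinsics','R','t')]
    c=-R.T@t; d=R.T@np.linalg.solve(K,[u,v,1.]); return c+d*(z-c[2])/d[2]
def proj(f,X):
    p=np.array(f['intrinsics'])@(np.array(f['R'])@np.array(X)+np.array(f['t'])); return p[:2]/p[2]
E
python3 - <<'E'
from h import *
for n in('top','side','wrist'):
    f=snap(n,n+'0.png'); R,t=np.array(f['R']),np.array(f['t']); print(n,(-R.T@t).round(3),R[2].round(2),np.array(f['intrinsics'])[0,0])
o=observe(); print(o, tcp_to_grasp if not callable(tcp_to_grasp) else tcp_to_grasp())
E
```

```text
top [ 0.235 -0.01   1.411] [ 0.21 -0.   -0.98] 516.4422403799764
side [0.207 0.788 1.098] [ 0.22 -0.6  -0.77] 502.4345551562969
wrist [ 0.311 -0.548  0.373] [-0.3  -0.12 -0.95] 375.9989952409899
{'t': 0.15, 'joint_positions': array([ 1.11883551,  0.411715  , -0.01274327,  1.59682294,  0.00556609,
        1.13428242, -0.0821601 ]), 'dq': array([ 0.00185102, -0.00166009,  0.000404  , -0.00208659, -0.00059323,
        0.0008635 ,  0.00065043]), 'tau': array([ 1.54745605e-03, -6.01037765e+01,  6.82721492e-01, -2.99650830e+01,
        1.38403155e-02,  7.87299505e-03,  1.91894765e-05]), 'tool_pos': array([ 0.23386882, -0.5792044 ,  0.23065861]), 'ee_rot': array([ 9.81639782e-01,  1.90743235e-01, -1.33301431e-04, -5.81547555e-04]), 'force': array([ 0.06341447, -0.01904151, -0.29298596]), 'moment': array([-0.05634389,  0.03119962,  0.09072613]), 'grip_force': 0.0, 'grip_width': 0.9982354225404559} 0.0187
```

View pics/top0.png

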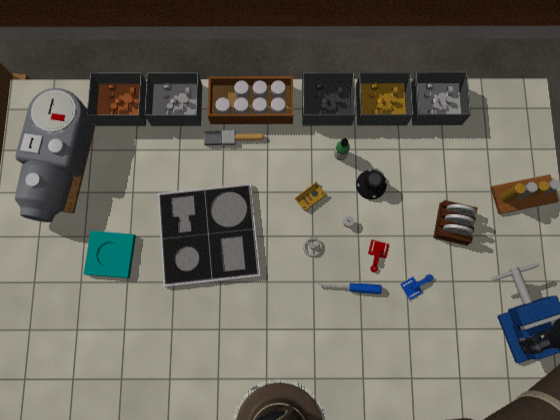

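View pics/side0.png

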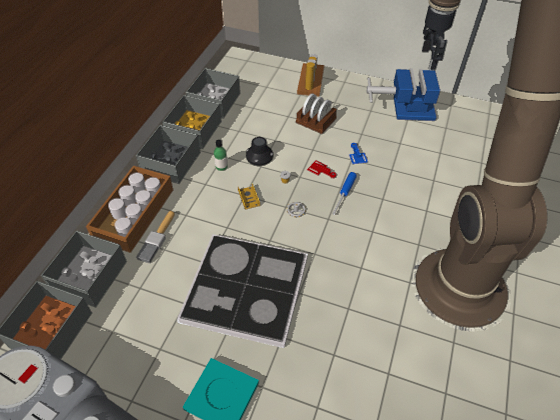

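The top view shows these candidates:
- **Flag:** red at (378,254), chosen. The blue one at (416,286) is rejected.
- **Small-circle insert:** in the tray at (187,259), chosen. The turquoise one at (110,255) is rejected.
- **Other parts:** plate (312,196), wheel (314,247; the barrel at (349,222) is clutter) and cap (372,183).
- **Other nests:** flag (184,212), cap (229,209) and plate (233,253).

The side view agrees. Next is one close crop, plus mask measurements.

```bash
python3 - <<'E'
from h import *
f=load('top'); im=f['frame']; 
c=cv2.resize(cv2.cvtColor(im[140:310,150:450],cv2.COLOR_RGB2BGR),None,fx=2.66,fy=2.66,interpolation=cv2.INTER_CUBIC); cv2.imwrite('pics/crop0.png',c)
hsv=cv2.cvtColor(im,cv2.COLOR_RGB2HSV).astype(int); H,S,V=hsv[...,0],hsv[...,1],hsv[...,2]
def comp(m,box,name,z):
    x0,y0,x1,y1=box; s=np.zeros_like(m,dtype=np.uint8); s[y0:y1,x0:x1]=m[y0:y1,x0:x1]
    n,l,st,ce=cv2.connectedComponentsWithStats(s)
    for i in range(1,n):
        if st[i,4]<60: continue
        ys,xs=np.where(l==i); w=np.array([cast(f,u,v,z)[:2] for u,v in zip(xs,ys)])
        r=cv2.minAreaRect((w*1000).astype(np.float32)); print(name,st[i,:5],'cen',w.mean(0).round(4),'rect',np.round(r[0],1),np.round(r[1],1),round(r[2],1))
comp((S>130)&((H<8)|(H>172)),(360,230,400,280),'flag',.004)
comp((S>110)&(H>12)&(H<32),(290,175,335,215),'plate',.010)
comp((V<75),(350,160,395,205),'cap',.012)
comp((V<60),(150,180,265,290),'foam',.024)
comp((V>75)&(V<170)&(S<60),(166,190,252,280),'pocket',.022)
comp((V<170)|(S>60),(300,232,330,262),'wheel',.008)
E
```

```text
flag [368 240  21  32 313] cen [ 0.4536 -0.2716] rect [ 443.6 -268.5] [49.1 84.9] 74.0
plate [295 182  31  29 411] cen [ 0.6135 -0.0883] rect [613.9 -88.7] [47.9 78.1] 38.0
cap [356 169  39  31 738] cen [ 0.647  -0.2619] rect [ 643.6 -262.9] [94.1 88.4] 31.5
foam [ 160  186   97   97 5059] cen [0.495  0.2021] rect [505.4 194.4] [246.3 247. ] 6.2
pocket [166 190  40   5 105] cen [0.6259 0.2737] rect [623.3 259.1] [108.8  11.6] 89.8
pocket [212 192  35  35 955] cen [0.5743 0.1372] rect [574.6 136.7] [94.3 96.8] 89.8
pocket [172 196  23  36 569] cen [0.5692 0.2623] rect [561.6 261.9] [98.7 59.7] 6.5
pocket [222 236  23  35 658] cen [0.4504 0.1235] rect [450.7 123.7] [89.7 55. ] 6.4
pocket [176 247  23  24 437] cen [0.4364 0.2481] rect [436.7 247.9] [63.2 59.7] 1.8
pocket [205 274  47   6 149] cen [0.3844 0.1193] rect [387.4 135.7] [123.6  13.5] 89.8
wheel [300 232  30  30 900] cen [ 0.4709 -0.0991] rect [471.  -99.3] [80.3 81.4] 89.4
```

View pics/crop0.png

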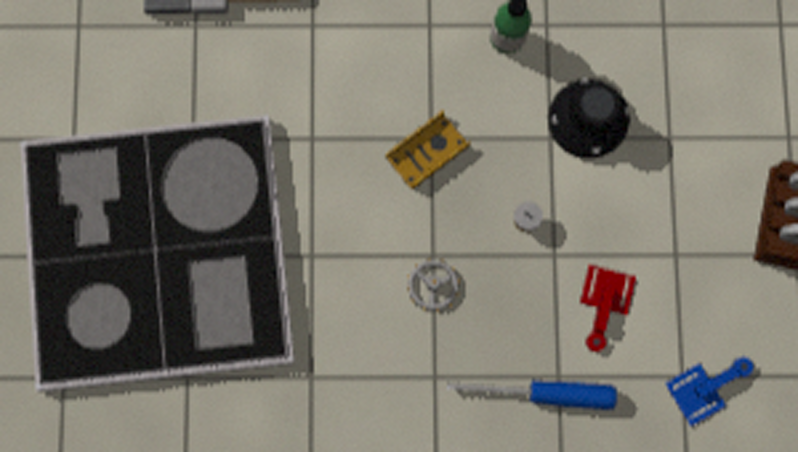

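Crop check: the red flag, wheel, brass plate and cap are clear, and all four nests match their outlines. The tray is centred at (0.505, 0.194) with yaw 6.3°. Cap and wheel still need refining.

```bash
python3 - <<'E'
from h import *
f=load('top'); im=f['frame']; s=load('side'); ims=s['frame']
def blob(F,m,box,zs,name):
    x0,y0,x1,y1=box; q=np.zeros(m.shape,np.uint8); q[y0:y1,x0:x1]=m[y0:y1,x0:x1]
    n,l,st,ce=cv2.connectedComponentsWithStats(q); i=1+np.argmax(st[1:,4])
    cs,_=cv2.findContours((l==i).astype(np.uint8),0,cv2.CHAIN_APPROX_NONE); c=max(cs,key=len)
    w=np.array([cast(F,*p[0],zs)[:2] for p in c]); (r,rad)=cv2.minEnclosingCircle((w*1000).astype(np.float32))
    print(name,st[i],'circ',np.round(r,1),round(rad,1)); return c
g=im.mean(2); gs=ims.mean(2)
for th in(30,40,50): blob(f,g<th,(350,160,395,205),.010,'cap top%d'%th)
for th in(30,40,50): blob(s,gs<th,(235,130,285,172),.006,'cap side%d'%th)
bg=np.median(g[225:240,300:340]); print(bg)
d=np.abs(g-bg)>25
for b in ((301,234,327,262),): blob(f,d,b,.006,'wheel top')
# manual picks
print('neck',cast(f,374.4,178.7,.062),'wheel',cast(f,313.5,247.1,.008),cast(s,297,209.5,.008),'neck side',cast(s,260,144,.062),'barrel',cast(f,349,221.5,.02),'bottle',cast(f,341,157,.0),'flag side',cast(s,322,169,.006))
E
```

```text
cap top30 [357 170  30  29 497] circ [ 648.4 -261.4] 42.6
cap top40 [357 170  30  29 537] circ [ 647.3 -261.9] 42.8
cap top50 [356 170  31  29 580] circ [ 648.6 -260.5] 43.5
cap side30 [261 145  11  19  68] circ [ 632.7 -272.2] 40.5
cap side40 [246 138  27  27 255] circ [ 656.3 -278.4] 60.5
cap side50 [246 137  27  29 383] circ [ 657.1 -278.6] 63.9
142.66666666666666
wheel top [301 234  26  28 267] circ [474.6 -98. ] 44.2
neck [ 0.64819169 -0.26175521  0.062     ] wheel [ 0.46911844 -0.0962936   0.008     ] [ 0.46570947 -0.09070005  0.008     ] neck side [ 0.64079937 -0.25222437  0.062     ] barrel [ 0.53828669 -0.19454815  0.02      ] bottle [ 7.32468783e-01 -1.79974922e-01 -2.22044605e-16] flag side [ 0.44689822 -0.27116366  0.006     ]
```

Call:
servo_tool(deltas=[1,3,2.3,0,0,1,3,2.3,0,0,1,3,2.3,0,0,1,3,2.3,0,0,1,3,2.3,0,0], force=60)

```text
t: 0.57
tool_pos: [0.385, -0.4632, 0.2311]
ee_rot: [0.982, 0.191, -0.0, -0.0]
force: [0.9, -0.8, 0.5]
grip_width: 0.999
grip_force: 0.0
```

Call:
servo_tool(deltas=[1,3,2.3,0,0,1,3,2.3,0,0,1,3,2.3,0,0,1,3,2.3,0,0,1,3,2.3,0,0])

```text
t: 0.98
tool_pos: [0.5351, -0.3482, 0.2311]
ee_rot: [0.982, 0.191, -0.0, -0.0]
force: [1.1, -0.7, 0.7]
grip_width: 0.999
grip_force: 0.0
```

Call:
servo_tool(deltas=[1,3,2.3,-1,0,1,3,2.3,-1,0,1,3,2.3,-1,0,1,0,0,0,0,1,0,0,0,0])

```text
t: 1.4
tool_pos: [0.6254, -0.2769, 0.1994]
ee_rot: [0.981, 0.193, -0.001, -0.001]
force: [-0.6, -1.9, 0.5]
grip_width: 0.999
grip_force: 0.0
```

```bash
python3 - <<'E'
from h import *
f=snap('wrist','w1.png'); o=observe(); print(o['tool_pos'],o['ee_rot'],o['t'])
print(proj(f,o['tool_pos']),proj(f,[.648,-.2615,.062]))
E
```

```text
[ 0.62409718 -0.27953054  0.20017788] [ 9.81443570e-01  1.91748877e-01 -8.30792240e-04 -4.42846859e-04] 1.45
[289.1404899  289.88367205] [277.5357005  159.51008226]
```

View pics/w1.png

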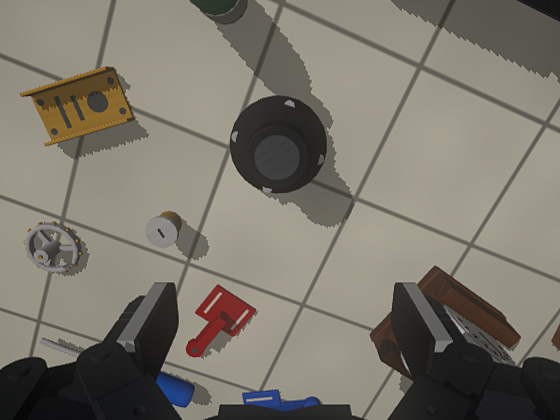

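The wrist view confirms the cap: its neck top is at (277,157) and I predicted (277,160). It also shows the wheel hub (41,257), flag (220,318) and plate (80,105). I'll refine all of them from this frame.

```bash
python3 - <<'E'
from h import *
f=load('wrist'); im=f['frame']; hsv=cv2.cvtColor(im,cv2.COLOR_RGB2HSV).astype(int); H,S,V=hsv[...,0],hsv[...,1],hsv[...,2]
g=im.mean(2)
def comp(m,box,name,z):
    x0,y0,x1,y1=box; s=np.zeros(m.shape,np.uint8); s[y0:y1,x0:x1]=m[y0:y1,x0:x1]
    n,l,st,ce=cv2.connectedComponentsWithStats(s); i=1+np.argmax(st[1:,4])
    ys,xs=np.where(l==i); w=np.array([cast(f,u,v,z)[:2] for u,v in zip(xs,ys)])*1000
    r=cv2.minAreaRect(w.astype(np.float32)); c=cv2.minEnclosingCircle(w.astype(np.float32))
    print(name,st[i],'cen',w.mean(0).round(1),'rect',np.round(r[0],1),np.round(r[1],1),round(r[2],1),'circ',np.round(c,1) if 0 else (np.round(c[0],1),round(c[1],1)))
comp((S>130)&((H<8)|(H>172)),(180,275,262,362),'flag',.005)
for z in(.003,.016): comp((S>100)&(H>12)&(H<32),(10,55,140,150),'plate',z)
comp((g<60),(225,90,330,196),'cap flange',.010)
print('neck',cast(f,277,157,.062),'hub',cast(f,41,257,.024),'rim',cast(f,53,247,.008))
E
```

```text
flag [ 186  285   70   72 1906] cen [ 456.1 -270.5] rect [ 444.1 -267.4] [49.4 90.8] 74.6 circ (array([ 446.9, -268. ]), 48.4)
plate [  20   67  114   79 4321] cen [615.7 -87.6] rect [613.5 -85.3] [48.  86.5] 38.1 circ (array([613.1, -85.5]), 48.7)
plate [  20   67  114   79 4321] cen [619.  -93.7] rect [616.9 -91.4] [46.2 83.2] 38.1 circ (array([616.5, -91.7]), 46.8)
cap flange [ 230   96   97   97 5883] cen [ 653.1 -259.6] rect [ 649.3 -260.3] [84.5 85. ] 22.4 circ (array([ 649.3, -260.7]), 43.0)
neck [ 0.64961492 -0.26041395  0.062     ] hub [ 0.47088876 -0.09344329  0.024     ] rim [ 0.47451824 -0.09459801  0.008     ]
```

Call:
servo_tool(deltas=[1,2.5,1.9,0,0,1,0,0,-4,0,1,0,0,-4,0,1,0,0,-4,0,1,0,0,-2.5,0])

```text
t: 1.87
tool_pos: [0.646, -0.2631, 0.0527]
ee_rot: [0.982, 0.19, -0.002, -0.0]
force: [-0.3, 0.2, -1.2]
grip_width: 1.0
grip_force: 0.0
```

Call:
servo_tool(deltas=[1,0,0,-1.7,0,1,0,0,0,0,0,0,0,0,0,0,0,0,0,0,0,0,0,0,0], force=60)

```text
t: 2.28
tool_pos: [0.6499, -0.2624, 0.0418]
ee_rot: [0.982, 0.19, 0.001, 0.001]
force: [-10.3, 17.3, 19.6]
grip_width: 0.602
grip_force: 12.0
```

Call:
servo_tool(deltas=[0,0,0,0,0,0,0,0,0,0,0,0,0,0,0,0,0,0,0,0,0,0,0,0,0])

```text
t: 2.7
tool_pos: [0.6499, -0.2612, 0.0424]
ee_rot: [0.982, 0.191, 0.001, 0.0]
force: [-3.6, 2.1, 6.9]
grip_width: 0.543
grip_force: 63.5
```

Call:
servo_tool(deltas=[0,0,0,1,0,0,0,0,2,0,0,0,0,3,0,0,0,0,3,0,0,0,0,0,0], force=90)

```text
t: 3.12
tool_pos: [0.6522, -0.263, 0.1369]
ee_rot: [0.982, 0.19, 0.004, 0.003]
force: [2.2, -0.0, -5.8]
grip_width: 0.536
grip_force: 94.9
```

```bash
python3 - <<'E'
from h import *
f=snap('side','s1.png'); o=observe(); print(o['tool_pos'],o['force'],o['grip_width'],o['grip_force'])
im=f['frame']; cv2.imwrite('pics/s1c.png',cv2.resize(cv2.cvtColor(im[40:240,160:420],cv2.COLOR_RGB2BGR),None,fx=2.5,fy=2.5))
E
```

```text
[ 0.6511538  -0.26259636  0.13370293] [-0.17892626  0.52574032 -9.47838174] 0.5360608326439422 94.79466590753873
```

View pics/s1c.png

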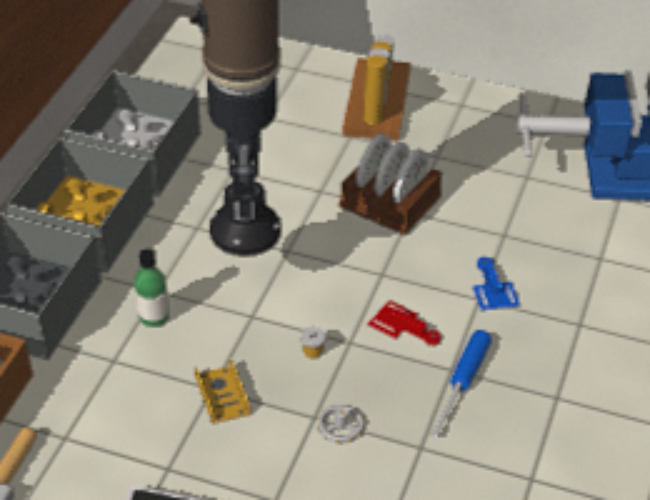

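The cap is held upright and clear at crop (245,230). Next is the carry to its nest.

Call:
servo_tool(deltas=[0,-0.5,2,0,0,0,-0.7,3.6,0,0,0,-0.7,3.6,0,0,0,-0.7,3.6,0,0,0,-0.7,3.6,0,0])

```text
t: 3.58
tool_pos: [0.6138, -0.0961, 0.1273]
ee_rot: [0.982, 0.19, -0.002, -0.0]
force: [1.0, 0.0, -8.0]
grip_width: 0.532
grip_force: 94.9
```

Call:
servo_tool(deltas=[0,-0.7,3.6,0,0,0,-0.7,3.6,0,0,0,-0.7,3.6,0,0,0,-0.7,3.6,0,0,0,-0.5,3.6,0,0])

```text
t: 4.0
tool_pos: [0.5806, 0.0835, 0.1276]
ee_rot: [0.982, 0.191, -0.002, 0.0]
force: [1.4, 0.7, -8.8]
grip_width: 0.534
grip_force: 94.9
```

Call:
servo_tool(deltas=[0,-0.4,3,0,0,0,-0.4,2,0,0,0,0,0,0,0,0,0,0,-2,0,0,0,0,0,0])

```text
t: 4.42
tool_pos: [0.572, 0.1316, 0.1052]
ee_rot: [0.982, 0.191, -0.003, 0.0]
force: [-1.7, -1.6, -10.1]
grip_width: 0.531
grip_force: 95.4
```

```bash
python3 - <<'E'
from h import *
o=observe(); print(o['tool_pos'],o['force'],o['grip_width'])
f=snap('wrist','w2.png')
E
```

```text
[0.57198444 0.13164985 0.10520902] [ -1.69784149  -1.57092945 -10.07908776] 0.5305288581344517
```

View pics/w2.png

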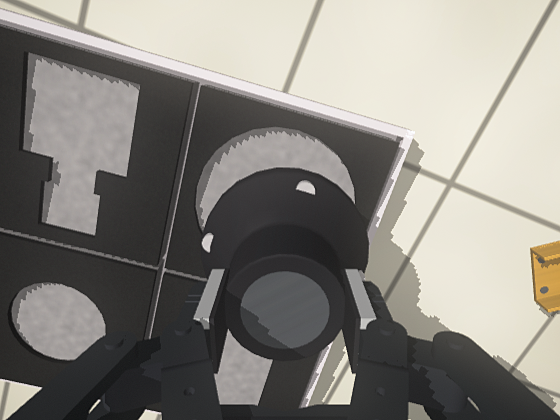

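The cap (neck top at (286,309)) hangs over its nest, with the round pocket showing behind it. I'll fit the visible pocket arc and the other pockets, then check the cap's axis.

```bash
python3 - <<'E'
from h import *
f=load('wrist'); im=f['frame']; g=im.mean(2)
print('TCPpix',proj(f,observe()['tool_pos']))
for zt in(.122,.1248): print('neck',cast(f,286,309,zt))
m=(g>85)
def cont(box):
    x0,y0,x1,y1=box; s=np.zeros(m.shape,np.uint8); s[y0:y1,x0:x1]=m[y0:y1,x0:x1]; s=cv2.morphologyEx(s,cv2.MORPH_OPEN,np.ones((4,4)))
    c=max(cv2.findContours(s,0,cv2.CHAIN_APPROX_NONE)[0],key=cv2.contourArea)[:,0]
    return c
def circ(p):
    A=np.c_[2*p,np.ones(len(p))]; s=np.linalg.lstsq(A,(p**2).sum(1),rcond=None)[0]; return s[:2].round(1),round(float(np.sqrt(s[2]+s[:2]@s[:2])),1)
c=cont((190,120,362,260)); 
arc=np.array([p for p in c if p[1]<200 and (p[1]<165 or p[0]<210 or p[0]>345)])
W=lambda c,z:np.array([cast(f,*p,z)[:2]*1000 for p in c])
for z in(.020,.024): print('cap nest',circ(W(arc,z)),len(arc))
c=cont((5,275,110,365)); print('wheel nest',circ(W(c,.022)))
c=cont((15,50,145,240)); r=cv2.minAreaRect(W(c,.022).astype(np.float32)); print('flag nest',r)
E
```

```text
TCPpix [285.97143365 285.79701747]
neck [0.57135631 0.13081099 0.122     ]
neck [0.57310544 0.13153483 0.1248    ]
cap nest (array([575.3, 139.1]), 50.0) 220
cap nest (array([576.6, 139.5]), 49.1) 220
wheel nest (array([437.9, 250. ]), 31.6)
flag nest ((561.886962890625, 262.86492919921875), (101.13484191894531, 62.083595275878906), 6.38197660446167)
```

Call:
servo_tool(deltas=[0,0.25,0.75,0,0,0,0,0,-1.5,0,0,0,0,-1.5,0,0,0,0,-0.8,0,0,0,0,0,0])

```text
t: 4.88
tool_pos: [0.5764, 0.1395, 0.0697]
ee_rot: [0.982, 0.19, -0.002, 0.0]
force: [-1.7, 0.7, -8.5]
grip_width: 0.531
grip_force: 95.4
```

Call:
servo_tool(deltas=[0,0,0,-0.2,0,0,0,0,-0.2,0,0,0,0,-0.2,0,0,0,0,0,0,0,0,0,0,0])

```text
t: 5.3
tool_pos: [0.5777, 0.14, 0.0657]
ee_rot: [0.982, 0.191, 0.0, 0.0]
force: [0.1, 0.3, -8.1]
grip_width: 0.533
grip_force: 95.5
```

Call:
servo_tool(deltas=[0,-0.2,-0.1,-0.1,0,0,0,0,-0.2,0,0,0,0,-0.2,0,0,0,0,0,0,0,0,0,0,0])

```text
t: 5.72
tool_pos: [0.5753, 0.1387, 0.0625]
ee_rot: [0.982, 0.191, 0.0, 0.0]
force: [-9.0, -3.1, 13.3]
grip_width: 0.538
grip_force: 98.2
```

Call:
servo_tool(deltas=[0.8,0,0,0,0,0.8,0,0,0,0,0.8,0,0,0,0,0.8,0,0,0,0,0.8,0,0,1,0])

```text
t: 6.13
tool_pos: [0.5746, 0.1387, 0.0691]
ee_rot: [0.982, 0.191, -0.001, 0.0]
force: [-0.3, 0.2, 0.3]
grip_width: 0.802
grip_force: 0.0
```

Call:
servo_tool(deltas=[0.8,0,0,4,0,0.8,0,0,4,0,0.8,0,0,4,0,0.8,0,0,0,0,0.8,0,0,0,0])

```text
t: 6.55
tool_pos: [0.5773, 0.1396, 0.1939]
ee_rot: [0.982, 0.191, 0.003, -0.0]
force: [0.5, -0.3, -1.1]
grip_width: 0.799
grip_force: 0.0
```

```bash
python3 - <<'E'
from h import *
o=observe(); print(o['tool_pos'],o['ee_rot'])
f=snap('wrist','w3.png'); snap('top','t3.png')
E
```

```text
[0.57727902 0.13955698 0.19393486] [ 9.81649073e-01  1.90669223e-01  3.20943853e-03 -2.09806083e-04]
```

View pics/w3.png

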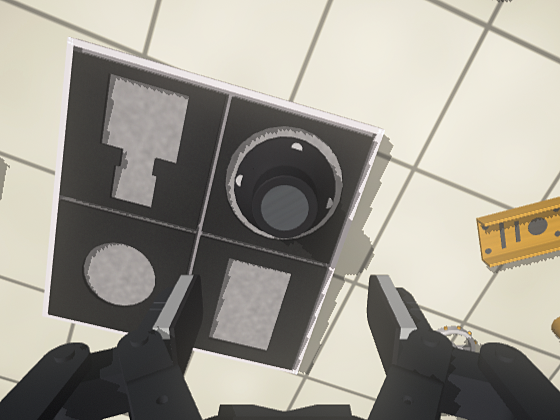

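The cap is seated and centred: the grey ring shows all round at (285,180). Next is the plate, turning −1.29 rad on the way.

Call:
servo_tool(deltas=[1,0.3,-2.1,0,-0.117,1,0.3,-2.1,0,-0.117,1,0.3,-2.1,0,-0.117,1,0.3,-2.1,0,-0.117,1,0.4,-2.1,0,-0.117])

```text
t: 7.07
tool_pos: [0.5904, 0.0328, 0.1884]
ee_rot: [0.995, -0.103, -0.002, 0.0]
force: [0.4, 0.2, -1.1]
grip_width: 0.997
grip_force: 0.0
```

Call:
servo_tool(deltas=[1,0.3,-2.1,0,-0.117,1,0.3,-2.1,0,-0.117,1,0.3,-2.1,0,-0.117,1,0.3,-2.1,0,-0.117,1,0.4,-2.1,0,-0.117])

```text
t: 7.48
tool_pos: [0.6064, -0.072, 0.1884]
ee_rot: [0.923, -0.386, -0.002, 0.001]
force: [0.3, -0.2, 0.8]
grip_width: 1.001
grip_force: 0.0
```

Call:
servo_tool(deltas=[1,0.3,-1.9,-2,-0.117,1,0,0,-3,0,1,0,0,0,0,1,0,0,0,0])

```text
t: 7.82
tool_pos: [0.6085, -0.0894, 0.1377]
ee_rot: [0.9, -0.436, -0.003, 0.001]
force: [0.4, -0.1, -0.2]
grip_width: 1.002
grip_force: 0.0
```

```bash
python3 - <<'E'
from h import *
from scipy.spatial.transform import Rotation as Ro
o=observe(); R=Ro.from_quat(o['ee_rot']).as_matrix(); print(o['tool_pos'],'psi',np.degrees(np.arctan2(R[1,0],R[0,0])),o['t'],o['joint_positions'][6])
f=snap('wrist','w4.png'); im=f['frame']; print('tcp',proj(f,o['tool_pos']),'plate',proj(f,[.615,-.0884,.016]))
hsv=cv2.cvtColor(im,cv2.COLOR_RGB2HSV).astype(int); H,S,V=hsv[...,0],hsv[...,1],hsv[...,2]
m=((S>100)&(H>12)&(H<32)).astype(np.uint8); n,l,st,ce=cv2.connectedComponentsWithStats(m); i=1+np.argmax(st[1:,4]); print(st[i])
ys,xs=np.where(l==i)
for z in(.003,.008,.016):
    w=np.array([cast(f,u,v,z)[:2]*1000 for u,v in zip(xs,ys)]).astype(np.float32); print(z,cv2.minAreaRect(w))
E
```

```text
[ 0.60846763 -0.0893756   0.13771632] psi -51.685608394863046 7.8167 -2.356019050567182
tcp [284.0947959  284.31211915] plate [275.70032397 194.68316706]
[ 244  138   65  105 5223]
0.003 ((613.6590576171875, -86.73760986328125), (48.08316421508789, 83.05433654785156), 38.178924560546875)
0.008 ((614.5059204101562, -87.9605712890625), (47.21479034423828, 81.55438995361328), 38.17893600463867)
0.016 ((615.8607788085938, -89.91727447509766), (45.8254508972168, 79.15441131591797), 38.17898941040039)
```

View pics/w4.png

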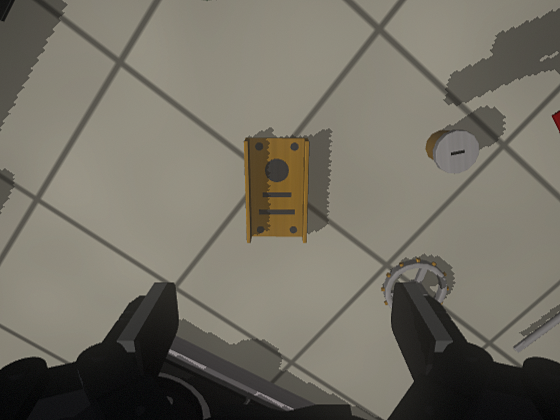

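The plate is centred at pixel (277,190), aligned with the fingers, and its sizes agree. The cap grasp suggests the tips move about 8 mm past the TCP as they close, so I'll stop the TCP at about 0.013.

Call:
servo_tool(deltas=[1,0.65,0.1,-3,0,1,0,0,-4,0,1,0,0,-4,0,1,0,0,-1.4,0,1,0,0,0,0], force=40)

```text
t: 8.28
tool_pos: [0.615, -0.0875, 0.0134]
ee_rot: [0.9, -0.435, -0.003, 0.001]
force: [-0.8, 0.4, 0.0]
grip_width: 0.999
grip_force: 0.0
```

Call:
servo_tool(deltas=[0,0,0,0,0,0,0,0,0,0,0,0,0,0,0,0,0,0,0,0,0,0,0,0,0])

```text
t: 8.7
tool_pos: [0.618, -0.0891, 0.0179]
ee_rot: [0.9, -0.436, 0.001, -0.0]
force: [-0.0, -0.3, 0.3]
grip_width: 0.3
grip_force: 0.0
```

Call:
servo_tool(deltas=[0,0,0,0,0,0,0,0,0,0,0,0,0,0,0])

```text
t: 8.95
tool_pos: [0.6171, -0.0891, 0.0165]
ee_rot: [0.9, -0.436, 0.0, -0.0]
force: [0.2, 0.0, 0.4]
grip_width: -0.001
grip_force: 0.0
```

The fingers shut above the flanges, so the tips do sit further back than the TCP when open. I'll lift, reopen, check the plate hasn't moved and go lower.

Call:
servo_tool(deltas=[0,0,0,4,0,1,0,0,4,0,1,0,0,4,0,1,0,0,0,0,1,0,0,0,0])

```text
t: 9.37
tool_pos: [0.6188, -0.0893, 0.1392]
ee_rot: [0.9, -0.436, 0.003, -0.001]
force: [-0.4, 0.0, -1.1]
grip_width: 0.565
grip_force: 0.0
```

```bash
cat >> h.py <<'E'
from scipy.spatial.transform import Rotation as Ro
def pose():
    o=observe(); R=Ro.from_quat(o['ee_rot']).as_matrix(); print(o['tool_pos'].round(4),'psi',round(np.degrees(np.arctan2(R[1,0],R[0,0])),1),'t',o['t'],'j',o['joint_positions'].round(2))
    return o
def rect(f,m,zs):
    n,l,st,ce=cv2.connectedComponentsWithStats(m.astype(np.uint8)); i=1+np.argmax(st[1:,4]); print(st[i]); ys,xs=np.where(l==i)
    for z in zs:
        w=np.array([cast(f,u,v,z)[:2]*1000 for u,v in zip(xs,ys)]).astype(np.float32); print(z,np.round(cv2.minAreaRect(w)[0],1),np.round(cv2.minAreaRect(w)[1],1),round(cv2.minAreaRect(w)[2],1))
def hsv(f): 
    h=cv2.cvtColor(f['frame'],cv2.COLOR_RGB2HSV).astype(int); return h[...,0],h[...,1],h[...,2]
E
python3 - <<'E'
from h import *
pose(); f=snap('wrist','w5.png'); H,S,V=hsv(f); rect(f,(S>100)&(H>12)&(H<32),(.003,.016))
E
```

```text
[ 0.6188 -0.0893  0.1392] psi -51.8 t 9.3667 j [-0.01  0.5   0.1   1.7  -0.06  0.94 -2.36]
[ 257  148   65  103 4987]
0.003 [613.2 -86.8] [48.  83.1] 38.2
0.016 [615.8 -89.9] [45.8 79.2] 38.2
```

Call:
servo_tool(deltas=[1,-0.2,0,-3,0,1,0,0,-4,0,1,0,0,-4,0,1,0,0,-1.2,0,1,0,0,0,0])

```text
t: 9.83
tool_pos: [0.6109, -0.0885, 0.0093]
ee_rot: [0.9, -0.436, -0.005, 0.002]
force: [-0.3, -0.8, 0.8]
grip_width: 0.999
grip_force: 0.0
```

Call:
servo_tool(deltas=[1,0,0,-0.9,0,1,0,0,0,0,1,0,0,0,0])

```text
t: 10.08
tool_pos: [0.616, -0.0892, 0.0066]
ee_rot: [0.9, -0.436, 0.001, -0.0]
force: [-0.3, -0.1, 0.1]
grip_width: 1.0
grip_force: 0.0
```

Call:
servo_tool(deltas=[0.45,0,0,-0.3,0,0.45,0,0,0,0,0.45,0,0,0,0,0.45,0,0,0,0,0.45,0,0,0,0], force=40)

```text
t: 10.5
tool_pos: [0.6155, -0.0891, 0.0033]
ee_rot: [0.9, -0.436, 0.001, -0.0]
force: [-0.9, -0.5, 6.3]
grip_width: 0.526
grip_force: 41.7
```

Call:
servo_tool(deltas=[0.4,0,0,0,0,0.4,0,0,0,0,0.4,0,0,0,0])

```text
t: 10.75
tool_pos: [0.6155, -0.0891, 0.0033]
ee_rot: [0.9, -0.436, 0.001, -0.0]
force: [-1.5, 0.1, 6.0]
grip_width: 0.527
grip_force: 41.7
```

Call:
servo_tool(deltas=[0.4,0,0,2,0,0.4,0,0,4,0,0.4,0,0,4,0,0.4,-1.5,2.0,0,0.113,0.4,-1.9,2.4,0,0.113])

```text
t: 11.17
tool_pos: [0.5836, -0.047, 0.1054]
ee_rot: [0.943, -0.332, 0.004, -0.0]
force: [-0.1, 0.8, -2.0]
grip_width: 0.525
grip_force: 41.4
```

Call:
servo_tool(deltas=[0.4,-1.9,2.4,0,0.113,0.4,-1.9,2.4,0,0.113,0.4,-1.9,2.4,0,0.113,0.4,-1.9,2.4,0,0.113,0.4,-1.9,2.4,0,0.113])

```text
t: 11.58
tool_pos: [0.4849, 0.0759, 0.1026]
ee_rot: [0.999, -0.053, 0.0, 0.0]
force: [0.0, 0.1, -0.6]
grip_width: 0.523
grip_force: 41.4
```

Call:
servo_tool(deltas=[0.4,-1.9,2.4,0,0.113,0.4,-1.7,2.6,0,0.11,0.4,0,0,-3,0,0.4,0,0,0,0,0.4,0,0,0,0])

```text
t: 12.0
tool_pos: [0.4491, 0.1243, 0.0718]
ee_rot: [0.998, 0.055, -0.001, 0.001]
force: [0.6, 0.4, -1.2]
grip_width: 0.529
grip_force: 41.7
```

```bash
python3 - <<'E'
from h import *
o=pose(); f=snap('wrist','w6.png'); print(o['grip_width'])
E
```

```text
[0.4491 0.1243 0.0718] psi 6.3 t 12.0 j [-0.21  0.37 -0.2   2.12  0.12  0.66 -1.95]
0.529262306212147
```

View pics/w6.png

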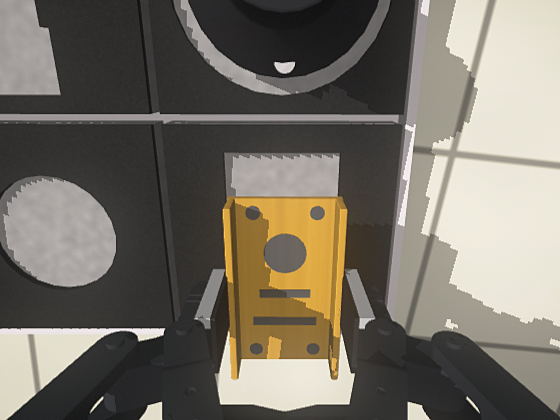

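The plate is held level and square to the pocket, whose far edge is at row 154, columns 225–340. I'll check the offset.

```bash
python3 - <<'E'
from h import *
f=load('wrist')
a=(cast(f,225,153,.024)+cast(f,340,153,.024))/2; ax=np.array([np.cos(.11),np.sin(.11)])
print('nest c',a[:2]-.046*ax)
zt=.0718-.0033+.016
P=[cast(f,u,v,zt)[:2] for u,v in((227,198),(344,198),(235,380),(334,376))]; print(np.mean(P,0),P)
E
```

```text
nest c [0.45095125 0.12550759]
[0.45135362 0.1244032 ] [array([0.48937427, 0.14966641]), array([0.49403003, 0.10771992]), array([0.40759433, 0.14118428]), array([0.41441587, 0.09904219])]
```

Call:
servo_tool(deltas=[0.4,0,0.1,-2,0,0.4,0,0,-2,0,0.4,0,0,-0.5,0,0.4,0,0,0,0,0.4,0,0,0,0])

```text
t: 12.47
tool_pos: [0.4507, 0.1255, 0.028]
ee_rot: [0.999, 0.055, 0.0, 0.0]
force: [-0.1, -0.3, -0.9]
grip_width: 0.525
grip_force: 41.7
```

Call:
servo_tool(deltas=[0.4,0,0,-0.3,0,0.4,0,0,0,0,0.4,0,0,0,0])

```text
t: 12.72
tool_pos: [0.4505, 0.126, 0.0249]
ee_rot: [0.998, 0.055, 0.001, -0.0]
force: [-0.2, -0.4, -1.4]
grip_width: 0.526
grip_force: 41.7
```

Call:
servo_tool(deltas=[0.4,0,0,-0.15,0,0.4,0,0,0,0,0.4,0,0,0,0,0.75,0,0,0,0,0.75,0,0,0,0])

```text
t: 13.13
tool_pos: [0.4499, 0.126, 0.0228]
ee_rot: [0.998, 0.055, -0.0, 0.0]
force: [0.1, -0.1, -0.8]
grip_width: 0.743
grip_force: 0.0
```

Call:
servo_tool(deltas=[0.75,0,0,0,0,0.75,0,0,3,0,0.75,0,0,4,0,0.75,0,0,4,0,1,0,0,0,0])

```text
t: 13.55
tool_pos: [0.4535, 0.1274, 0.1392]
ee_rot: [0.998, 0.055, 0.005, -0.001]
force: [1.3, 0.7, -0.6]
grip_width: 0.87
grip_force: 0.0
```

```bash
python3 - <<'E'
from h import *
o=pose(); f=snap('wrist','w7.png'); H,S,V=hsv(f); rect(f,(S>100)&(H>12)&(H<32),(.023,.036))
E
```

```text
[0.4535 0.1274 0.1392] psi 6.3 t 13.55 j [-0.18  0.27 -0.23  2.06  0.08  0.81 -1.92]
[ 252  154   70  112 5940]
0.023 [447.1 125.8] [84.9 48.4] 6.0
0.036 [451.5 126.3] [80.6 46. ] 6.0
```

The plate is in its pocket at (0.449, 0.126), yaw 6°. Next is the wheel.

Call:
servo_tool(deltas=[1,0.3,-3.7,0,0,1,0.3,-3.7,0,0,1,0.3,-3.7,0,0,1,0.3,-3.7,0,0,1,0.3,-3.7,0,0])

```text
t: 14.02
tool_pos: [0.4642, -0.0607, 0.132]
ee_rot: [0.998, 0.056, -0.001, -0.0]
force: [1.1, -0.1, 0.1]
grip_width: 1.003
grip_force: 0.0
```

Call:
servo_tool(deltas=[1,0.3,-3.6,0,0,1,0,0,0,0,1,0,0,0,0,1,0,0,0,0])

```text
t: 14.35
tool_pos: [0.4674, -0.0945, 0.132]
ee_rot: [0.998, 0.055, -0.001, -0.0]
force: [0.9, 0.5, 0.4]
grip_width: 1.002
grip_force: 0.0
```

```bash
python3 - <<'E'
from h import *
o=pose(); f=snap('wrist','w8.png'); print(proj(f,[.471,-.095,.024]))
E
```

```text
[ 0.4674 -0.0945  0.132 ] psi 6.3 t 14.35 j [ 0.19  0.29 -0.11  2.05  0.04  0.81 -1.4 ]
[286.03236144 200.71568624]
```

View pics/w8.png

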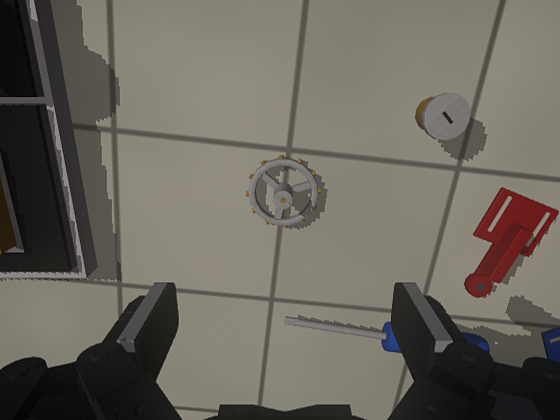

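The hub top is at (283,200) against a predicted (286,201), so I'll shift +0.4, +0.15 cm and descend to TCP 0.011.

Call:
servo_tool(deltas=[1,0.4,0.15,-3,0,1,0,0,-4,0,1,0,0,-3.5,0,1,0,0,-1,0,1,0,0,0,0], force=40)

```text
t: 14.82
tool_pos: [0.4699, -0.0917, 0.0155]
ee_rot: [0.998, 0.057, -0.003, -0.001]
force: [-0.2, 0.6, 0.7]
grip_width: 1.002
grip_force: 0.0
```

Call:
servo_tool(deltas=[0.3,0,0,0,0,0.3,0,0,0,0,0.3,0,0,0,0,0.3,0,0,0,0])

```text
t: 15.15
tool_pos: [0.4732, -0.0937, 0.0194]
ee_rot: [0.998, 0.055, 0.001, 0.0]
force: [0.8, -0.2, 0.0]
grip_width: 0.454
grip_force: 0.0
```

Call:
servo_tool(deltas=[0.3,-0.15,0,-0.6,0,0.3,0,0,0,0,0.3,0,0,0,0])

```text
t: 15.4
tool_pos: [0.4702, -0.0936, 0.0118]
ee_rot: [0.998, 0.055, -0.0, 0.0]
force: [0.4, -0.0, -0.2]
grip_width: 0.294
grip_force: 0.0
```

Call:
servo_tool(deltas=[0.05,0,0,-0.2,0,0.05,0,0,0,0,0.05,0,0,0,0,0.05,0,0,0,0])

```text
t: 15.73
tool_pos: [0.4707, -0.0936, 0.01]
ee_rot: [0.998, 0.055, 0.0, 0.0]
force: [-0.8, 0.1, 5.7]
grip_width: 0.14
grip_force: 39.0
```

Call:
servo_tool(deltas=[0.05,0,0,2,0,0.05,0,0,4,0,0.05,0,0,4,0,0.05,-0.3,3,0,0,0.05,-0.4,3.9,0,0])

```text
t: 16.15
tool_pos: [0.4655, -0.0269, 0.1121]
ee_rot: [0.999, 0.052, 0.003, 0.001]
force: [0.4, 1.3, -0.5]
grip_width: 0.142
grip_force: 39.1
```

Call:
servo_tool(deltas=[0.05,-0.4,3.9,0,0,0.05,-0.4,3.9,0,0,0.05,-0.4,3.9,0,0,0.05,-0.4,3.9,0,0,0.05,-0.4,3.9,0,0])

```text
t: 16.57
tool_pos: [0.4428, 0.1721, 0.1097]
ee_rot: [0.998, 0.055, -0.0, 0.0]
force: [0.6, -0.3, -0.7]
grip_width: 0.145
grip_force: 39.1
```

Call:
servo_tool(deltas=[0.05,-0.5,3.9,0,0,0.05,-0.5,4,0,0,0.05,0,0,-3,0,0.05,0,0,0,0,0.05,0,0,0,0])

```text
t: 16.98
tool_pos: [0.4321, 0.2489, 0.0786]
ee_rot: [0.998, 0.056, -0.002, 0.001]
force: [-0.8, -0.3, -0.4]
grip_width: 0.139
grip_force: 39.2
```

```bash
python3 - <<'E'
from h import *
o=pose(); f=snap('wrist','w9.png'); print(o['grip_width'])
E
```

```text
[0.4321 0.2489 0.0786] psi 6.4 t 16.9833 j [-0.43  0.41 -0.23  2.03  0.14  0.72 -2.21]
0.13943642775812531
```

View pics/w9.png

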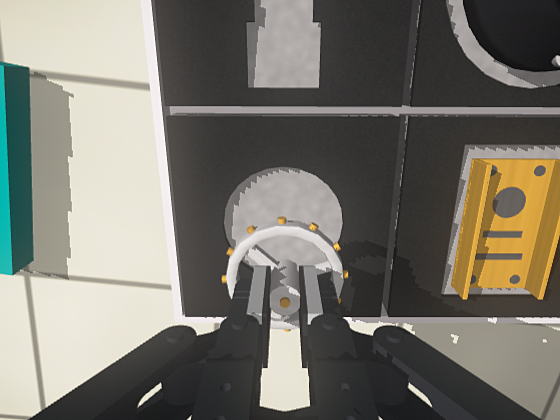

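The wheel hangs level over the tray's black insert with its pocket at (284,220). The turquoise one is off to the left. Correcting x by +0.5 cm and lowering.

Call:
servo_tool(deltas=[0.05,0.5,0.05,-2,0,0.05,0,0,-2,0,0.05,0,0,-0.4,0,0.05,0,0,0,0,0.05,0,0,0,0])

```text
t: 17.45
tool_pos: [0.4391, 0.2495, 0.0368]
ee_rot: [0.999, 0.055, 0.0, -0.0]
force: [0.7, -0.3, -0.3]
grip_width: 0.14
grip_force: 39.2
```

Call:
servo_tool(deltas=[0.05,0,0,-0.2,0,0.05,0,0,0,0,0.05,0,0,0,0])

```text
t: 17.7
tool_pos: [0.4389, 0.2501, 0.0346]
ee_rot: [0.998, 0.055, 0.001, -0.0]
force: [-0.1, 0.6, -0.7]
grip_width: 0.14
grip_force: 39.2
```

Another 4 mm down, then open a little and lift.

Call:
servo_tool(deltas=[0.05,-0.1,0,-0.3,0,0.05,0,0,-0.15,0,0.05,0,0,0,0,0.05,0,0,0,0])

```text
t: 18.03
tool_pos: [0.4376, 0.2501, 0.03]
ee_rot: [0.998, 0.055, 0.0, -0.0]
force: [-1.6, -0.8, 10.1]
grip_width: 0.135
grip_force: 40.2
```

Call:
servo_tool(deltas=[0.4,0,0,0,0,0.4,0,0,0,0,0.4,0,0,0,0,0.4,0,0,3,0,0.4,0,0,4,0])

```text
t: 18.45
tool_pos: [0.4352, 0.2486, 0.0971]
ee_rot: [0.998, 0.056, -0.003, 0.002]
force: [1.4, 0.0, 0.1]
grip_width: 0.401
grip_force: 0.0
```

Call:
servo_tool(deltas=[0.4,0,0,4,0,1,0,0,0,0,1,0,0,0,0])

```text
t: 18.7
tool_pos: [0.4389, 0.2508, 0.1416]
ee_rot: [0.998, 0.055, 0.002, -0.001]
force: [-0.1, -0.8, 0.1]
grip_width: 0.675
grip_force: 0.0
```

```bash
python3 - <<'E'
from h import *
o=pose(); f=snap('wrist','w10.png')
E
```

```text
[0.4389 0.2508 0.1416] psi 6.3 t 18.7 j [-0.41  0.32 -0.25  1.97  0.11  0.85 -2.18]
```

View pics/w10.png

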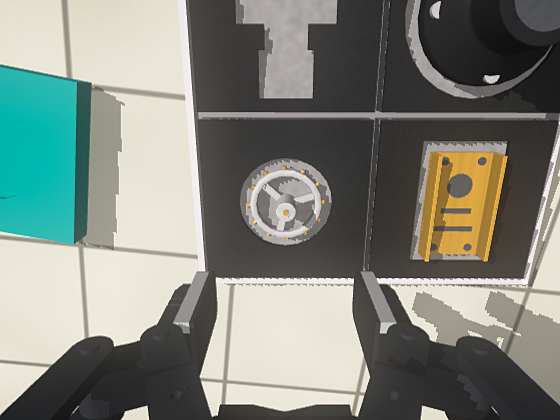

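The wheel is centred in its pocket (285,200). Next is the flag.

Call:
servo_tool(deltas=[1,0.05,-3,0,-0.03,1,0.05,-4,0,-0.03,1,0.05,-4,0,-0.03,1,0.05,-4,0,-0.03,1,0.05,-4,0,-0.03])

```text
t: 19.17
tool_pos: [0.4385, 0.058, 0.1378]
ee_rot: [1.0, -0.02, -0.001, 0.0]
force: [1.4, 0.3, -0.4]
grip_width: 1.001
grip_force: 0.0
```

Call:
servo_tool(deltas=[1,0.05,-4,0,-0.03,1,0.05,-4,0,-0.03,1,0.05,-4,0,-0.03,1,0.05,-4,0,-0.03,1,0.05,-4,0,-0.03])

```text
t: 19.58
tool_pos: [0.441, -0.1418, 0.1379]
ee_rot: [0.995, -0.095, -0.001, -0.0]
force: [1.2, -0.5, -0.4]
grip_width: 1.001
grip_force: 0.0
```

Call:
servo_tool(deltas=[1,0.05,-4,0,-0.03,1,0.05,-4,0,-0.03,1,0,-4,0,-0.02,1,0,-0.8,0,0,1,0,0,0,0])

```text
t: 20.0
tool_pos: [0.4417, -0.2713, 0.1375]
ee_rot: [0.991, -0.137, -0.002, 0.0]
force: [0.5, -0.8, -0.8]
grip_width: 1.002
grip_force: 0.0
```

```bash
python3 - <<'E'
from h import *
o=pose(); f=snap('wrist','w11.png'); H,S,V=hsv(f); rect(f,(S>130)&((H<8)|(H>172)),(.002,.006,.012)); print(proj(f,[.444,-.268,.018]))
E
```

```text
[ 0.4417 -0.2713  0.1375] psi -15.7 t 20.0 j [ 0.38  0.34  0.09  1.96 -0.04  0.85 -1.35]
[ 245  135   68  113 4059]
0.002 [ 442.7 -267.7] [49.6 89.7] 74.7
0.006 [ 443.9 -268.1] [48.9 88.4] 74.7
0.012 [ 445.6 -268.6] [47.8 86.5] 74.7
[279.05430837 198.44593197]
```

View pics/w11.png

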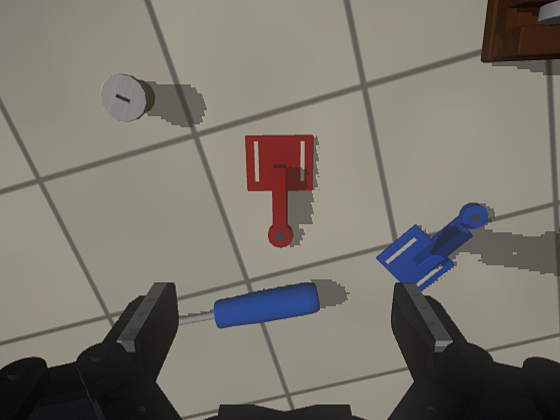

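The red flag sits at (280,190), aligned with the fingers. The blue one at (430,250) and the screwdriver are clear of the fingers.

Call:
servo_tool(deltas=[1,0.2,0.3,-3,0,1,0,0,-4,0,1,0,0,-4,0,0.6,0,0,-1,0,0.3,0,0,0,0], force=40)

```text
t: 20.47
tool_pos: [0.4432, -0.2621, 0.0162]
ee_rot: [0.991, -0.133, -0.004, -0.001]
force: [-0.4, 1.0, 0.9]
grip_width: 0.752
grip_force: 0.0
```

Call:
servo_tool(deltas=[0.3,0,0,0,0,0.3,0,0,-0.4,0,0.3,0,0,0,0,0.3,0,0,0,0])

```text
t: 20.8
tool_pos: [0.4465, -0.2654, 0.0168]
ee_rot: [0.991, -0.134, 0.001, 0.0]
force: [-0.5, -0.9, -0.7]
grip_width: 0.302
grip_force: 0.0
```

Call:
servo_tool(deltas=[0.3,-0.25,-0.2,-0.6,0,0.3,0,0,0,0,0.3,0,0,0,0])

```text
t: 21.05
tool_pos: [0.4426, -0.2673, 0.0093]
ee_rot: [0.991, -0.135, -0.0, 0.0]
force: [1.6, 1.0, 0.7]
grip_width: 0.3
grip_force: 0.0
```

Call:
servo_tool(deltas=[0.02,0,0,-0.2,0,0.02,0,0,0,0,0.02,0,0,0,0,0.02,0,0,0,0])

```text
t: 21.38
tool_pos: [0.4431, -0.2671, 0.0073]
ee_rot: [0.991, -0.134, 0.0, 0.0]
force: [-1.2, 0.3, 0.7]
grip_width: 0.105
grip_force: 39.3
```

Call:
servo_tool(deltas=[0.02,0,0,2,0,0.02,0,0,4,0,0.02,0,0,4,0,0.02,0.5,2.4,2,0.027,0.02,0.85,3.8,0,0.027])

```text
t: 21.8
tool_pos: [0.4584, -0.2094, 0.1322]
ee_rot: [0.994, -0.11, 0.004, 0.002]
force: [1.4, 0.7, -1.0]
grip_width: 0.101
grip_force: 39.2
```

Call:
servo_tool(deltas=[0.02,0.85,3.8,0,0.027,0.02,0.85,3.8,0,0.027,0.02,0.85,3.8,0,0.027,0.02,0.85,3.8,0,0.027,0.02,0.85,3.8,0,0.027])

```text
t: 22.22
tool_pos: [0.499, -0.0131, 0.1274]
ee_rot: [0.999, -0.039, 0.0, 0.0]
force: [1.5, -1.0, 0.6]
grip_width: 0.106
grip_force: 39.2
```

Call:
servo_tool(deltas=[0.02,0.85,3.8,0,0.027,0.02,0.85,3.8,0,0.027,0.02,0.85,3.8,0,0.027,0.02,0.85,3.8,0,0.027,0.02,0.85,3.8,0,0.027])

```text
t: 22.63
tool_pos: [0.5414, 0.1769, 0.1273]
ee_rot: [1.0, 0.028, -0.0, 0.0]
force: [0.8, -0.1, 0.2]
grip_width: 0.097
grip_force: 39.2
```

Call:
servo_tool(deltas=[0.02,0.85,3.8,0,0.027,0.02,0.8,3.6,0,0.027,0.02,0,0,-3,0,0.02,0,0,0,0,0.02,0,0,0,0])

```text
t: 23.05
tool_pos: [0.5566, 0.2484, 0.0957]
ee_rot: [0.998, 0.055, -0.002, 0.001]
force: [0.4, -1.1, 0.6]
grip_width: 0.104
grip_force: 39.2
```

```bash
python3 - <<'E'
from h import *
o=pose(); f=snap('wrist','w12.png'); H,S,V=hsv(f); print(o['grip_width']); b=o['tool_pos'][2]-.0073; rect(f,(S>130)&((H<8)|(H>172)),(b+.004,b+.006))
E
```

```text
[0.5566 0.2484 0.0957] psi 6.3 t 23.05 j [-0.39  0.53 -0.14  1.76  0.1   0.86 -2.04]
0.10430227737625608
[  223   179   124   187 11872]
0.09243594832155125 [556.7 248.5] [91.4 49.7] 6.2
0.09443594832155125 [557.8 248.6] [90.2 49. ] 6.2
```

View pics/w12.png

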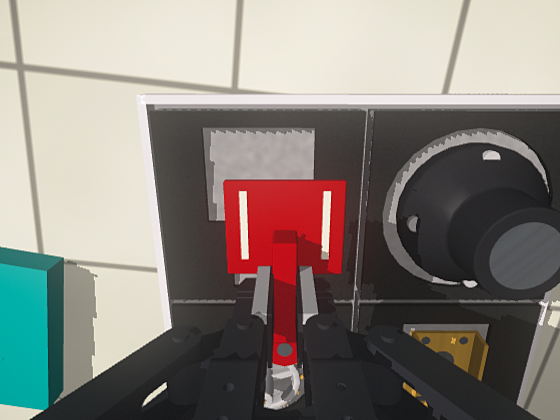

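The flag is held level, blade forward. It needs +0.45, +1.4 cm before lowering.

Call:
servo_tool(deltas=[0.02,0.45,1.4,-1,0,0.02,0,0,-2.5,0,0.02,0,0,-2,0,0.02,0,0,-0.8,0,0.02,0,0,0,0])

```text
t: 23.52
tool_pos: [0.562, 0.2612, 0.0335]
ee_rot: [0.999, 0.054, -0.001, 0.001]
force: [-0.2, -0.5, 1.0]
grip_width: 0.101
grip_force: 39.2
```

Call:
servo_tool(deltas=[0.02,0,0,0,0,0.02,0,0,0,0])

```text
t: 23.68
tool_pos: [0.5637, 0.2628, 0.036]
ee_rot: [0.999, 0.054, 0.001, -0.0]
force: [-1.3, 0.3, -0.5]
grip_width: 0.106
grip_force: 39.2
```

Call:
servo_tool(deltas=[0.02,-0.15,0,-0.4,0,0.02,0,0,-0.2,0,0.02,0,0,-0.2,0,0.02,0,0,0,0,0.02,0,0,0,0])

```text
t: 24.1
tool_pos: [0.5612, 0.2631, 0.0273]
ee_rot: [0.999, 0.054, 0.0, -0.0]
force: [-2.2, -1.0, 7.9]
grip_width: 0.101
grip_force: 40.2
```

Contact at exactly the expected height (0.0273). Release and lift.

Call:
servo_tool(deltas=[0.35,0,0,0,0,0.35,0,0,0,0,0.35,0,0,0,0,0.35,0,0,2,0,0.35,0,0,4,0])

```text
t: 24.52
tool_pos: [0.5578, 0.2613, 0.082]
ee_rot: [0.999, 0.055, -0.004, 0.002]
force: [-0.4, 0.4, 0.3]
grip_width: 0.349
grip_force: 0.0
```

Call:
servo_tool(deltas=[0.35,0,0,4,0,0.35,-4,0,1,0,0.35,-4,0,0,0,0.35,-4,0,0,0,0.35,0,0,0,0])

```text
t: 24.93
tool_pos: [0.433, 0.2627, 0.1358]
ee_rot: [0.998, 0.057, -0.003, 0.001]
force: [-0.6, -0.3, -0.2]
grip_width: 0.345
grip_force: 0.0
```

Call:
servo_tool(deltas=[0.35,0,0,2,0,0.35,0,0,2,0,0.35,0,0,0,0,0.35,0,0,0,0])

```text
t: 25.27
tool_pos: [0.4417, 0.2634, 0.1773]
ee_rot: [0.999, 0.054, 0.001, -0.001]
force: [-1.1, -0.3, -0.7]
grip_width: 0.344
grip_force: 0.0
```

```bash
python3 - <<'E'
from h import *
o=pose(); f=snap('wrist','w13.png'); H,S,V=hsv(f); rect(f,(S>130)&((H<8)|(H>172)),(.022,.026))
rect(f,(S>100)&(H>12)&(H<32),(.023,.036))
E
```

```text
[0.4417 0.2634 0.1773] psi 6.2 t 25.2667 j [-0.48  0.29 -0.19  1.92  0.07  0.94 -2.16]
[ 269    0   70   92 2734]
0.022 [549.2 261.7] [61.2 49.4] 6.3
0.026 [548.9 261.8] [60.4 48.8] 6.3
[ 418  149   78   98 5317]
0.023 [447.5 122.8] [83.8 54.2] 6.2
0.036 [450.9 129.3] [80.1 51.8] 6.2
```

View pics/w13.png

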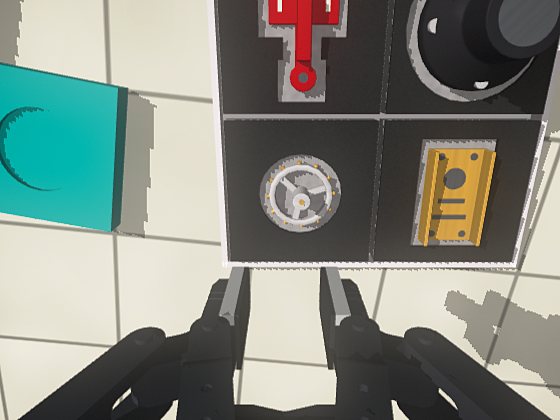

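All four parts lie in their pockets: flag eye at (303,78) inside its pocket, wheel (300,193), plate (457,195) and cap at upper right. The gripper is clear of everything.

```bash
python3 -c "
from h import *
print(hand_in())"
```

```text
the job is handed in; nothing more can be done
None
```

I placed all four parts in their own inserts, set the cap down under control without dropping it, left the dial stand alone, and handed the job in at about 25 s. The last wrist picture shows the wheel and plate in their pockets and what was in frame of the flag and cap seated, but `hand_in()` returned no verdict.

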